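# Seat the gas block and hold its cover over the screw holes

### The arm

A 6-joint arm with a two-finger parallel gripper is mounted at the origin on the work surface. World frame = base frame: x ahead of the robot, y to its left, z up, the work surface at z = 0. Lengths are in m, angles in rad, forces in N, time in s.
With the tool pointing down it reaches from about 0.35 to 0.85 m from the base axis. Payload 8.1 kg.
Tool frame: the origin (TCP) lies between the finger pads; the fingertips stand 14 mm ahead of it and the grasp point (between the pads) lies 5 mm behind it (robot.tip_reach is the z of the fingertips in the tool frame, in m); z points along the fingers, y is the line along which they close (so a half turn about z gives the same grasp; the last joint's range is limited). The gripper opens to 93 mm and grips with 3 to 60 N. Pads are 15 mm wide; open, the fingers measure 128 mm over their backs; the gripper's body (75 mm by 188 mm) begins 65 mm behind the grasp point.
Start: joints at [1.243, 0.13, 1.488, -0, 1.523, -0.085], TCP at [0.144, 0.582, 0.233] pointing down, gripper open.
Joint ranges: [-2.96, 2.96], [-0.89, 2.26], [0.02, 2.5], [-1.34, 4.48], [0, 2.73], [-2.66, 2.66]. Speed limits (rad/s): [2.39, 2.39, 2.79, 3.14, 3.14, 3.14].

### API

Orientations are given as a rotation vector (axis times angle).
In Python, from plant import robot gives the robot as it stands. The module is installed in compiled form; this text tells all that it offers.
- The arm moves only by the shell command python3 -m handwheel 'ROWS' [FORCE]. ROWS is JSON, a list of rows, each a list of 7 numbers: the closure, from -1 (fully open) to 1 (shut), then the shift along the tool's x, y, z each as a share of 100 cm, from -1 to 1, then the turn, a rotation vector about the tool's x, y, z each as a share of 180 degrees, from -1 to 1. In form: [[grip, tx, ty, tz, rx, ry, rz], ...]. A call has 1 to 20 rows; each row is the pose to reach, as a shift and turn from the pose commanded when the call began, along the tool's axes at that moment, turning the shorter way round; what a row does not reach only later rows make up. A row lasts 1/8 s, in which the tool goes at most 62.5 mm and 10.7 degrees, less where a joint would pass 70% of its speed; a pose out of reach is approached as far as the arm can. A call with a number of a shift or a turn outside -1 to 1 is refused whole. A call with a gripper value outside its range is refused whole. The fingers move at their own pace and stop on an object; FORCE is the grip in N (left out, the last holds). Time passes only in rows, so rows that repeat a pose let the fingers close. It gives the time, the measured TCP pose, the force, the opening and the grip force at its end, in the units of the state.
- robot.read_state(): the state, without advancing time (a new reading comes with each control period).
- robot.read_camera(name): name is "scene" or "top" or "wrist"; returns a dict with "frame" (480x640x3 uint8, red, green, blue), "fx", "fy", "cx", "cy" (pixels), "k1" (the pictures are not rectified: a ray, as slopes to the right and down, at radius r is drawn at 1 + k1 r^2 times it, then the intrinsics apply), "rvec" (rotation vector, rad) and "tvec" (3), from world to camera coordinates, as OpenCV has them; the wrist camera has in their place "T_tool_cam" (4x4, takes a point from camera to tool coordinates, whose origin is the TCP and whose axes are the flange's). Camera axes: x right, y down, z forward; pixel columns grow to the right and rows downward; lengths in m; the calibration is good to about 2 mm. A picture is of the moment at which its call begins: read the wrist's pose just before it. There is no depth.
- robot.close_job(): hands the job in; it is judged then, once.
Trained networks look in a picture, given as the dict that the camera call returned (one of the last four; its "shot" number tells which), for a name from the list of things; names that differ only in an ending like _2 or _b are one class to them, and where a whole thing is asked for, a point or a joint stands for the part that bears it (a point fixed in the world has none). Each returns a list of dicts, best first, with "conf" (0 to 1); they miss things now and then, are a little off and sometimes report something else, mostly with a low value. They report only what shows in the picture. A call takes as long as a camera call. They do not tell look-alikes from the thing itself.
- robot.regions_of(picture, name): "mask" (480x640 bool, what is visible of it) and "rect" ([left, top, right, bottom] in pixels, round what is visible of it).
The state is a dict: "t": time; "q": joint angles; "dq": joint speeds; "joint_torque": joint torques, N m; "tool_pos": TCP position; "orientation": TCP orientation; "force": force on the tool from outside, world axes, zero at the start; "wrist_torque": the same for the moment, N m; "opening": finger opening in m; "gripper_force": force on a finger pad.
Only numpy, scipy, OpenCV 4.12 (cv2) and the standard library are available. Lean on these libraries where they do the work, as an engineer would, in place of code of your own. Each camera call takes 0.05 s, during which the arm holds its last target. There are 200 camera calls.

### The job

First push the sliding dark grey metal block along its white guide until you feel it come up firmly against the stop hidden under the grey hood. Then pick up the blue cover plate by its black grip and hold it level, hovering about a centimetre above the seated block with its three holes lined up over the block's three threaded holes, so that a colleague can start the screws. Finish while still holding it there, resting on nothing, and leave the crucible, jar, screwdriver and screw tray alone.

Things in the scene. Friction and masses are not known exactly. Their poses are not given: they have to be found in the camera images.
- cradle: Fixed white guide on the bench. Origin on the bench, on the guide's centre line, under the front edge of the grey hood; x along the guide into the hood (the way to push), z up. Two rails 18 mm high run from x = -200 to +75 mm, inner faces at y = +-44 mm, feet out to y = +-70 mm. The hood covers x = 0 to 75 mm; underside 34, top 46 mm above the bench.
- hood_front (a point): Middle of the top front edge of the grey hood, 46 mm above the guide's origin. A rigid, unsprung stop stands under the hood, 20 to 40 mm past this edge: its place differs each time, is hidden and not reported. Push until the force jumps and the block moves no more.
- block: Loose dark grey metal block, 0.34 to 0.5 kg, 96 (x) x 84 (y) x 50 mm high, with a steel tongue 56 wide, 24 high, sticking out 50 mm more at its +x end to slide under the hood. On the bench between the rails (2 mm play a side), 30 to 85 mm short of the stop; slides at 1.5 to 4 N, stays where left. Origin: centre of the main part's underside; x to the tongue (the guide's x), z up.
- block_front (a point): Middle of the block's front face (the flat 84 x 50 mm face away from the hood, to push on), 25 mm above the bench, at x = -48 mm in the block.
- block_nose (a point): Middle of the end face of the block's tongue, at x = +98, z = 12 mm in the block: what meets the stop.
- block_hole0 (a point): Mouth of threaded hole 0 (6 mm) in the block's top face, at x = +37, y = +31, z = 50 mm in the block.
- block_hole1 (a point): Mouth of threaded hole 1, at x = +37, y = -31, z = 50 mm in the block.
- block_hole2 (a point): Mouth of threaded hole 2, at x = -37, y = 0, z = 50 mm in the block (the single hole, at the front). Holes are brass-rimmed.
- cover: Loose blue cover plate, 0.13 to 0.21 kg, 96 mm (x) x 84 mm (y) x 4 mm thick, lying flat on the bench. Origin: centre of its underside, z up. Its three 9 mm holes match the block's, so it fits one way round only: its x axis must point as the block's. On it a solid black grip, 50 mm long (along x, from x = -21 to +29 mm), 14 mm wide (y), from the plate's top at z = 4 mm to z = 40 mm.
- cover_hole0 (a point): Centre of cover hole 0 at the plate's underside, at x = +37, y = +31, z = 0 mm in the cover; belongs over block hole 0.
- cover_hole1 (a point): Cover hole 1 at the underside, at x = +37, y = -31, z = 0 mm; belongs over block hole 1.
- cover_hole2 (a point): Cover hole 2 at the underside, at x = -37, y = 0, z = 0 mm (the single hole); belongs over block hole 2.
- crucible: Bystander: white ceramic crucible, 48 mm across, 36 mm high, open at the top; origin at the centre of its underside.
- jar: Bystander: sample jar with a white cap, 52 mm across, 70 mm high; origin at the centre of its underside.
- driver: Bystander: screwdriver 170 mm long lying along its x axis on the bench.
- tray: Bystander: small grey tray of screws, 80 x 60 x 20 mm; origin at the centre of its underside.
There are look-alikes about, which are no part of the job. Several things have the shape of the block; the one meant has the colours described above.

How it is judged:
By the outcome, as a careful person would: the job done as asked, in the order asked, and still so for the second after the job is handed in, while the arm keeps its last pose, push and grip.
It also fails if it takes over 59 s, if anything falls off the work surface, if the arm or the gripper's body presses on something with over 40 N, if the wrist force passes 120 N, or if a joint passes its speed limit or range.

## Working session

There is one attempt and no reset: what is moved stays moved. The work goes in short steps, Python scripts to look and compute and a shell command to move; the robot and the scene stay as the last step left them, time stands still between calls to the robot, and variables do not carry over. Pictures are saved under pics/ and viewed, at most 12 in all, crops included, and the job is handed in when it is done.

```bash
mkdir -p pics; ls
cat > h.py <<'E'
import numpy as np, cv2
from scipy.spatial.transform import Rotation as R
from plant import robot
def ext(p,s=None):
    "R,t world->cam"
    if 'rvec' in p: return cv2.Rodrigues(np.array(p['rvec'],float))[0], np.array(p['tvec'],float).ravel()
    T=np.eye(4);T[:3,:3]=R.from_rotvec(s['orientation']).as_matrix();T[:3,3]=s['tool_pos']
    W=np.linalg.inv(T@np.array(p['T_tool_cam']));return W[:3,:3],W[:3,3]
def ray(p,uv,s=None):
    Rm,t=ext(p,s);d=np.array([(uv[0]-p['cx'])/p['fx'],(uv[1]-p['cy'])/p['fy']]);x=d.copy()
    for _ in range(20): x=d/(1+p['k1']*(x@x))
    return -Rm.T@t, Rm.T@np.array([x[0],x[1],1])
def atz(p,uv,z,s=None):
    o,d=ray(p,uv,s);return o+d*(z-o[2])/d[2]
def proj(p,X,s=None):
    Rm,t=ext(p,s);c=np.atleast_2d(X)@Rm.T+t;x=c[:,:2]/c[:,2:];x=x*(1+p['k1']*(x**2).sum(1,keepdims=True))
    return x*[p['fx'],p['fy']]+[p['cx'],p['cy']]
def tri(rs):
    A=0;b=0
    for o,d in rs:
        d=d/np.linalg.norm(d);P=np.eye(3)-np.outer(d,d);A=A+P;b=b+P@o
    return np.linalg.solve(A,b)
def save(p,n,f=None): cv2.imwrite('pics/'+n,(p['frame'] if f is None else f)[...,::-1])
E
python3 - <<'E'
from h import *
ps={}
for n in ('top','scene'):
    p=robot.read_camera(n);save(p,n+'0.png')
    for k in ('cradle','block','cover','hood_front','block_front','crucible','jar','driver','tray','cover_hole0','cover_hole2','block_hole0','block_hole2'):
        for r in robot.regions_of(p,k):
            m=r['mask'];c=np.argwhere(m).mean(0)[::-1]
            print(n,k,round(r['conf'],2),r['rect'],c.round(1),atz(p,c,0.0)[:2].round(3),np.median(p['frame'][m],0))
E
```

```text
pics
top cradle 0.88 [257.6, 155.5, 338.6, 273.1] [294.4 200. ] [0.665 0.119] [254. 254. 254.]
top cradle 0.32 [415.2, 254.6, 461.0, 302.0] [435.7 277.9] [ 0.462 -0.239] [ 81. 137. 216.]
top block 0.82 [265.5, 298.6, 302.4, 361.4] [282.6 332.1] [0.328 0.15 ] [241. 144.  70.]
top block 0.78 [331.4, 279.9, 394.5, 333.5] [364.3 304.5] [ 0.396 -0.057] [254. 210.  97.]
top cover 0.66 [417.9, 257.0, 461.5, 298.6] [435.9 277.7] [ 0.462 -0.24 ] [ 81. 138. 217.]
top cover 0.57 [183.0, 283.7, 207.4, 301.7] [194.2 292.1] [0.43  0.375] [224. 221. 216.]
top hood_front 0.56 [257.6, 154.6, 344.5, 274.0] [294.8 201.7] [0.661 0.118] [254. 254. 254.]
top block_front 0.82 [263.4, 299.6, 303.0, 361.9] [282.5 331.9] [0.329 0.15 ] [241. 144.  70.]
top block_front 0.77 [284.7, 201.8, 331.6, 262.7] [305.7 232.3] [0.581 0.09 ] [133. 153. 143.]
top block_front 0.66 [334.1, 279.0, 398.2, 333.9] [364.5 304.2] [ 0.397 -0.058] [254. 210.  96.]
top crucible 0.64 [185.1, 283.2, 204.1, 300.3] [194.2 292.7] [0.429 0.375] [225.5 221.5 217. ]
top jar 0.57 [168.1, 230.7, 195.7, 253.5] [182.5 242.8] [0.556 0.407] [254. 2
[... 3284 characters left out ...]
] [247. 247. 247.]
scene cover_hole2 0.4 [304.4, 237.6, 351.1, 315.8] [327.1 273.9] [0.565 0.09 ] [193. 198. 199.]
scene block_hole0 0.92 [301.1, 239.4, 351.2, 319.2] [327.  274.2] [0.566 0.09 ] [193. 197. 199.]
scene block_hole0 0.65 [349.9, 159.9, 393.5, 222.4] [370.  188.2] [0.312 0.149] [247. 172.  10.]
scene block_hole0 0.58 [237.4, 161.7, 310.0, 229.4] [274.  196.9] [ 0.379 -0.059] [247. 245.  10.]
scene block_hole2 0.92 [301.1, 239.4, 351.2, 319.2] [327.  274.2] [0.566 0.09 ] [193. 197. 199.]
scene block_hole2 0.65 [349.9, 159.9, 393.5, 222.4] [370.  188.2] [0.312 0.149] [247. 172.  10.]
scene block_hole2 0.58 [237.4, 161.7, 310.0, 229.4] [274.  196.9] [ 0.379 -0.059] [247. 245.  10.]
```

View pics/top0.png

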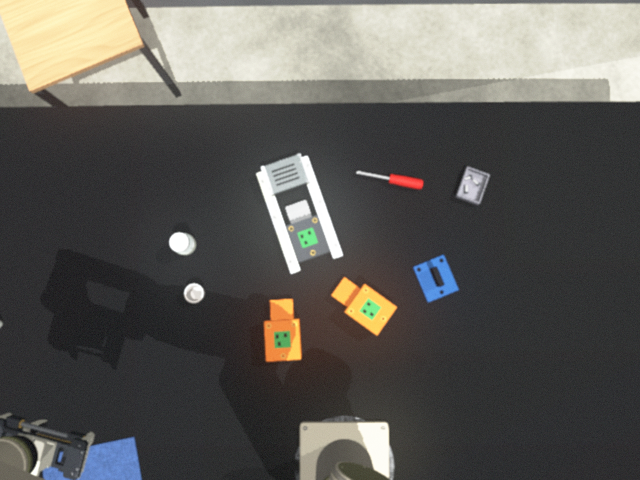

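View pics/scene0.png

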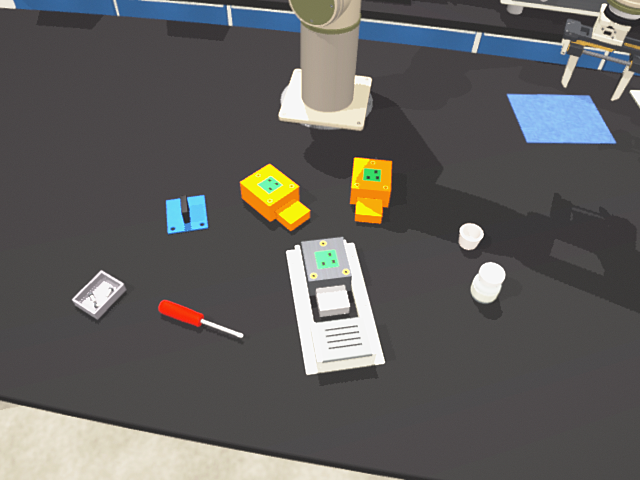

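Top picture: the guide runs up-left, with the dark grey block at (306,232). Two orange look-alikes of the block are at (282,332) and (364,304). The cover is at (436,278), and the blue mat at (90,460) is irrelevant. So the block is the grey one in the guide and the cover is the one with the black grip. Next is one close crop of both, plus pose estimates.

```bash
cat >> h.py <<'E'
def goal(pos,yaw,s=None,cmd=None):
    "row numbers (tx ty tz rx ry rz) to bring the tool to pos, pointing down, tool x at yaw; both half turns"
    s=s or robot.read_state();R0=R.from_rotvec(s['orientation']);out=[]
    Rg=R.from_matrix(np.array([[np.cos(yaw),np.sin(yaw),0],[np.sin(yaw),-np.cos(yaw),0],[0,0,-1]]).reshape(3,3))
    t=R0.inv().apply(np.array(pos)-s['tool_pos']);return np.r_[t,(R0.inv()*Rg).as_rotvec()/np.pi].round(4)
E
python3 - <<'E'
from h import *
p=robot.read_camera('top');f=p['frame']
a=cv2.resize(f[195:275,250:350],None,fx=4,fy=4,interpolation=2);b=cv2.resize(f[240:320,390:490],None,fx=4,fy=4,interpolation=2)
save(p,'crop.png',np.hstack([a,b]))
for uv in [(293.5,272),(340,256),(258,172),(309,156)]: print(uv,atz(p,uv,.018).round(4))
s=robot.read_state();Rt=R.from_rotvec(s['orientation']).as_matrix();print(Rt.round(3),s['tool_pos'],s['force'],s['opening'])
w=robot.read_camera('wrist');print(np.round(w['T_tool_cam'],3),w['fx'],w['k1'])
E
```

```text
(293.5, 272) [0.4786 0.1206 0.018 ]
(340, 256) [0.5179 0.0035 0.018 ]
(258, 172) [0.735  0.2109 0.018 ]
(309, 156) [0.7755 0.0802 0.018 ]
[[-0.971  0.24  -0.   ]
 [ 0.24   0.971 -0.   ]
 [ 0.    -0.    -1.   ]] [0.14423248 0.58240827 0.23262919] [ 0.23721419  0.71613114 -1.10918791] 0.09311528349974992
[[-0.001 -0.963 -0.271  0.075]
 [ 1.    -0.001 -0.    -0.001]
 [ 0.    -0.271  0.963 -0.152]
 [ 0.     0.     0.     1.   ]] 340.8744140487363 -0.05601218686793037
```

View pics/crop.png

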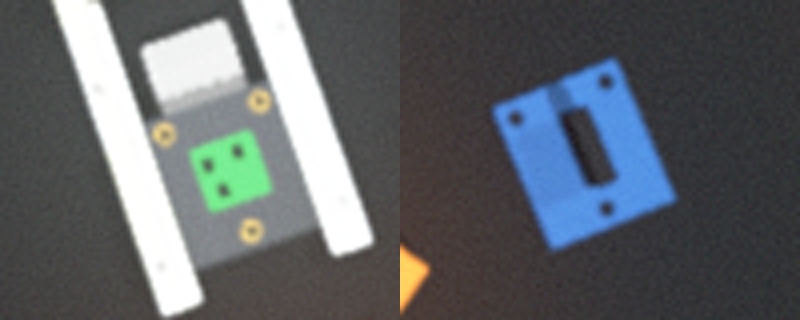

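The block in the guide is dark grey with brass holes, at crop (165,134), (259,100) and the single (251,231). The cover's pair of holes is at crop (515,118) and (606,80), with the single at (606,208). Both choices are confirmed.

```bash
cat >> h.py <<'E'
HO=np.array([[37,31],[37,-31],[-37,0]])/1000
def fit2(P):
    "origin, yaw from three hole positions (world xy)"
    P=np.asarray(P)[:,:2];c=P.mean(0);h=HO-HO.mean(0);d=P-c
    a=np.arctan2((h[:,0]*d[:,1]-h[:,1]*d[:,0]).sum(),(h*d).sum())
    Rm=np.array([[np.cos(a),-np.sin(a)],[np.sin(a),np.cos(a)]]);o=c-Rm@HO.mean(0)
    return o,a,np.linalg.norm(P-(HO@Rm.T+o),axis=1)*1000
E
python3 - <<'E'
from h import *
p=robot.read_camera('top')
B=[atz(p,u,.05) for u in [(291.25,228.5),(314.75,220),(312.75,252.75)]]
C=[atz(p,u,.004) for u in [(418.75,269.5),(441.5,260),(441.5,292)]]
ob,ab,e=fit2(B);print('block',ob,np.degrees(ab),e)
oc,ac,e=fit2(C);print('cover',oc,np.degrees(ac),e)
x=np.array([np.cos(ab),np.sin(ab)])
print('over block look', goal(np.r_[ob-0.0*x,.25],ab+np.pi), goal(np.r_[ob-0.1*x,.25],ab+np.pi),goal(np.r_[ob-0.1*x,.25],ab))
E
```

```text
block [0.55959364 0.08301992] 18.84709171209974 [0.39217107 0.57818298 0.50076381]
cover [ 0.46036434 -0.23869583] 21.534970707862136 [0.42696782 0.67746379 0.25916825]
over block look [-0.5233 -0.3849 -0.0174  0.     -0.     -0.182 ] [-0.4392 -0.439  -0.0174  0.     -0.     -0.182 ] [-0.4392 -0.439  -0.0174 -0.     -0.      0.818 ]
```

```bash
python3 -m handwheel '[[1,-0.439,-0.439,-0.017,0,0,-0.182],[1,-0.439,-0.439,-0.017,0,0,-0.182],[1,-0.439,-0.439,-0.017,0,0,-0.182],[1,-0.439,-0.439,-0.017,0,0,-0.182],[1,-0.439,-0.439,-0.017,0,0,-0.182],[1,-0.439,-0.439,-0.017,0,0,-0.182],[1,-0.439,-0.439,-0.017,0,0,-0.182],[1,-0.439,-0.439,-0.017,0,0,-0.182],[1,-0.439,-0.439,-0.017,0,0,-0.182],[1,-0.439,-0.439,-0.017,0,0,-0.182],[1,-0.439,-0.439,-0.017,0,0,-0.182],[1,-0.439,-0.439,-0.017,0,0,-0.182],[1,-0.439,-0.439,-0.017,0,0,-0.182],[1,-0.439,-0.439,-0.017,0,0,-0.182]]' 20
python3 - <<'E'
from h import *
s=robot.read_state();w=robot.read_camera('wrist');save(w,'w1.png')
P=np.array([[.5596,.083,0.05]]);print(proj(w,P,s),s['opening'])
E
```

```text
t: 3.3
tool_pos: [0.4644, 0.052, 0.2498]
orientation: [-0.518, 3.098, 0.0]
force: [0.5, -0.7, -0.1]
opening: 0.0003
gripper_force: 0.0
[[324.32043001 301.69472481]] 0.0003247430778208037
```

View pics/w1.png

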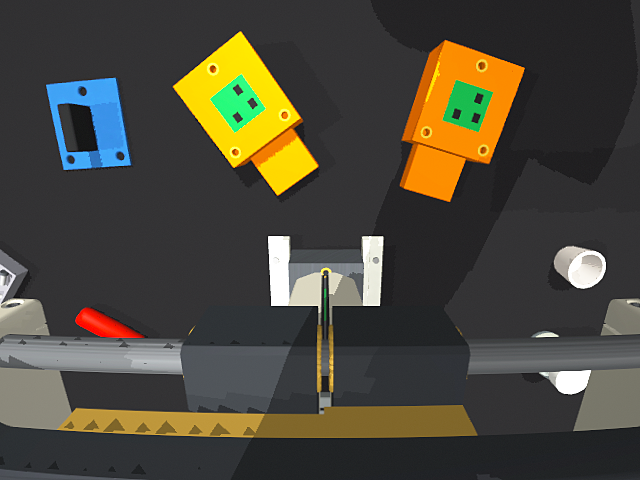

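The wrist picture shows the grey block in the guide, with hole 2 at (326,271) and the top front edge at row ~262. The closed fingers hide the rest. The cover is at (90,120), and the orange look-alikes are at (237,100) and (468,105). Next is the pose for lowering in front of the block.

Run:
```python
from h import *
s=robot.read_state();w=robot.read_camera('wrist')
print(proj(w,np.array([[.5596,.083,.05]])+np.array([-.037,0,0])*np.cos(.329)+np.array([0,-.037,0])*np.sin(.329),s))
L,Rr=atz(w,(281,238),.018,s),atz(w,(371,238),.018,s);print('rail ends',L,Rr,'h2',atz(w,(326,271),.05,s),'edge',[atz(w,u,.05,s) for u in((291,262),(361,262))])
d=Rr-L;a=np.arctan2(d[1],d[0]);print(np.degrees(a))
x=np.array([np.cos(.329),np.sin(.329)]);f=np.array([.5596,.083])-.048*x
print(goal(np.r_[f-.035*x,.028],.329+np.pi,s), goal(np.r_[f,.028],.329+np.pi,s))
# rail edges in top view for guide yaw
p=robot.read_camera('top');g=cv2.cvtColor(p['frame'],cv2.COLOR_RGB2GRAY)
m=(p['frame'].min(2)>225).astype(np.uint8);n,lab,st,_=cv2.connectedComponentsWithStats(m)
for i in range(1,n):
    if st[i,4]>300 and 240<st[i,0]<345:
        q=np.argwhere(lab==i)[:,::-1].astype(np.float32);r=cv2.fitLine(q,2,0,.01,.01).ravel()
        A,B=[atz(p,r[2:]+k*r[:2],.018) for k in(-40,40)];print(st[i],np.degrees(np.arctan((B-A)[1]/(B-A)[0])),A,B)
```

```text
[[324.51723973 271.29111286]]
rail ends [0.51363156 0.01333496 0.018     ] [0.4793968  0.11312641 0.018     ] h2 [0.52372749 0.07248249 0.05      ] edge [array([0.52621358, 0.03276389, 0.05      ]), array([0.50131391, 0.10534583, 0.05      ])]
108.93520020913809
[-1.700e-02 -1.300e-03  2.218e-01  0.000e+00  1.000e-04  7.000e-04] [-5.200e-02 -1.400e-03  2.218e-01  0.000e+00  1.000e-04  7.000e-04]
[276 256   5 183 888] -0.005618033117200725 [0.39188097 0.15958966 0.018     ] [0.19591918 0.15960887 0.018     ]
[ 285  256   68   27 1631] 89.47866480444715 [0.48566799 0.15943891 0.018     ] [ 0.48384079 -0.04136898  0.018     ]
[268 258   5 181 786] 0.2993279769710904 [0.37932361 0.18032771 0.018     ] [0.18362679 0.17930533 0.018     ]
[311 414  44  25 444] -56.374163504634794 [0.04720448 0.10721416 0.018     ] [ 0.15498558 -0.05485084  0.018     ]
```

```bash
python3 -m handwheel '[[1,-0.012,0,0.1,0,0,0],[1,-0.012,0,0.16,0,0,0],[1,-0.012,0,0.2,0,0,0],[1,-0.012,0,0.222,0,0,0],[1,-0.012,0,0.222,0,0,0],[1,-0.012,0,0.222,0,0,0]]' 40
python3 - <<'E'
from h import *
s=robot.read_state();x=np.array([np.cos(.33),np.sin(.33)]);print('tcp to face mm',(np.array([.5142,.0675])-s['tool_pos'][:2])@x*1000,s['force'])
E
```

```text
t: 4.2
tool_pos: [0.4774, 0.0548, 0.0294]
orientation: [-0.515, 3.097, -0.001]
force: [0.5, 0.4, 0.3]
opening: 0.0006
gripper_force: 0.0
tcp to face mm 38.91880359655431 [0.46072767 0.38940997 0.33330686]
```

```bash
python3 -m handwheel '[[1,-0.012,0,0,0,0,0],[1,-0.022,0,0,0,0,0],[1,-0.026,0,0,0,0,0],[1,-0.030,0,0,0,0,0],[1,-0.034,0,0,0,0,0],[1,-0.038,0,0,0,0,0],[1,-0.042,0,0,0,0,0],[1,-0.046,0,0,0,0,0],[1,-0.050,0,0,0,0,0],[1,-0.054,0,0,0,0,0]]' 40
python3 -m handwheel '[[1,-0.003,0,0,0,0,0],[1,-0.006,0,0,0,0,0]]'
```

```text
t: 5.45
tool_pos: [0.5275, 0.0722, 0.0275]
orientation: [0.514, -3.099, -0.0]
force: [-1.3, 1.2, -1.4]
opening: 0.0008
gripper_force: 0.7
t: 5.7
tool_pos: [0.5331, 0.0741, 0.0276]
orientation: [0.514, -3.099, -0.0]
force: [-2.1, -0.3, -0.9]
opening: 0.0006
gripper_force: 0.7
```

```bash
for i in 1; do python3 -m handwheel '[[1,-0.002,0,0,0,0,0],[1,-0.004,0,0,0,0,0],[1,-0.006,0,0,0,0,0]]'; done | grep -E 'pos|force: \['
python3 -m handwheel '[[1,-0.002,0,0,0,0,0],[1,-0.004,0,0,0,0,0],[1,-0.006,0,0,0,0,0]]'| grep -E 'pos|force: \['
python3 -m handwheel '[[1,-0.002,0,0,0,0,0],[1,-0.004,0,0,0,0,0]]'| grep -E 'pos|force: \['
```

```text
tool_pos: [0.5388, 0.076, 0.0277]
force: [-1.6, -1.4, -0.3]
tool_pos: [0.5444, 0.0779, 0.0277]
force: [-1.5, -0.8, 0.1]
tool_pos: [0.5482, 0.0792, 0.0277]
force: [-1.4, -0.3, -1.1]
```

```bash
python3 -m handwheel '[[1,-0.0015,0,0,0,0,0],[1,-0.003,0,0,0,0,0],[1,-0.0045,0,0,0,0,0]]'| grep -E 'pos|force: \['
```

```text
tool_pos: [0.5524, 0.0807, 0.0276]
force: [-1.9, -1.0, -1.8]
```

```bash
python3 -m handwheel '[[1,-0.0015,0,0,0,0,0],[1,-0.003,0,0,0,0,0]]'| grep -E 'pos|force: \['
```

```text
tool_pos: [0.5553, 0.0816, 0.0276]
force: [-1.2, -0.7, -0.2]
```

```bash
python3 -m handwheel '[[1,-0.0015,0,0,0,0,0],[1,-0.003,0,0,0,0,0],[1,-0.0045,0,0,0,0,0]]'| grep -E 'pos|force: \['
```

```text
tool_pos: [0.5596, 0.0831, 0.0277]
force: [-2.5, -0.5, 0.1]
```

```bash
python3 -m handwheel '[[1,-0.0015,0,0,0,0,0],[1,-0.003,0,0,0,0,0],[1,-0.0045,0,0,0,0,0]]'| grep -E 'pos|force: \['
```

```text
tool_pos: [0.5638, 0.0845, 0.0277]
force: [-2.8, -1.9, 0.1]
```

```bash
python3 -m handwheel '[[1,-0.0015,0,0,0,0,0],[1,-0.003,0,0,0,0,0]]'| grep -E 'pos|force: \['
```

```text
tool_pos: [0.5666, 0.0855, 0.0277]
force: [-2.3, -1.3, 2.3]
```

```bash
python3 -m handwheel '[[1,-0.0015,0,0,0,0,0],[1,-0.003,0,0,0,0,0]]'| grep -E 'pos|force: \['
```

```text
tool_pos: [0.5695, 0.0865, 0.0276]
force: [-2.2, -1.2, 0.8]
```

```bash
python3 -m handwheel '[[1,-0.0015,0,0,0,0,0],[1,-0.003,0,0,0,0,0]]'| grep -E 'pos|force: \['
```

```text
tool_pos: [0.5705, 0.0868, 0.0275]
force: [-17.2, -6.8, 13.3]
```

```bash
python3 -m handwheel '[[1,-0.0015,0,0,0,0,0],[1,-0.003,0,0,0,0,0]]'| grep -E 'pos|force: \['
```

```text
tool_pos: [0.5705, 0.0868, 0.0271]
force: [-31.2, -10.5, 25.2]
```

The force jumped from 2.5 N to 33 N and the block stopped moving, so it is seated. Now I back off, rise and look with the gripper open.

```bash
python3 -m handwheel '[[1,0.01,0,0,0,0,0],[1,0.04,0,0,0,0,0],[-1,0.07,0,-0.05,0,0,0],[-1,0.08,0,-0.1,0,0,0],[-1,0.08,0,-0.16,0,0,0],[-1,0.08,0,-0.22,0,0,0],[-1,0.08,0,-0.24,0,0,0],[-1,0.08,0,-0.24,0,0,0],[-1,0.08,0,-0.24,0,0,0],[-1,0.08,0,-0.24,0,0,0]]' 20
python3 - <<'E'
from h import *
s=robot.read_state();w=robot.read_camera('wrist');save(w,'w2.png')
np.save('s2.npy',np.r_[s['tool_pos'],s['orientation']]);print(s['opening'])
E
```

```text
t: 10.32
tool_pos: [0.4983, 0.0625, 0.2651]
orientation: [0.514, -3.095, -0.001]
force: [0.5, 0.1, -0.5]
opening: 0.076
gripper_force: 0.0
0.07599432614135199
```

View pics/w2.png

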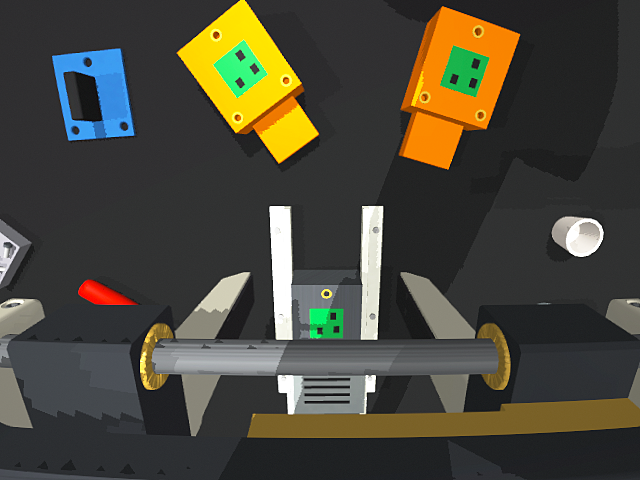

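The seated block shows hole 2 at (326,294), but the gripper bar hides holes 0 and 1. I step back for a full view.

```bash
python3 -m handwheel '[[-1,0.06,0,0,0,0,0],[-1,0.08,0,0,0,0,0],[-1,0.08,0,0,0,0,0],[-1,0.08,0,0,0,0,0]]'
python3 - <<'E'
from h import *
s=robot.read_state();w=robot.read_camera('wrist');np.savez('w3.npz',frame=w['frame'])
t=robot.read_camera('top');f=w['frame']
save(w,'w3.png',np.vstack([cv2.resize(f[180:330,240:420],(720,600))[0:300+0],cv2.resize(t['frame'][150:250,240:480],(720,300),interpolation=2)]))
Rc=np.array([[np.cos(.33),-np.sin(.33)],[np.sin(.33),np.cos(.33)]])
print(proj(w,np.c_[HO@Rc.T+[.623,.105],[.05]*3],s),proj(t,np.c_[HO@Rc.T+[.623,.105],[.05]*3]))
E
```

```text
t: 10.88
tool_pos: [0.4241, 0.0368, 0.2675]
orientation: [-0.514, 3.099, 0.0]
force: [0.6, 0.5, 1.1]
opening: 0.093
gripper_force: 0.0
[[349.49448625 396.54128572]
 [302.43279629 396.61237147]
 [325.92204805 348.30487295]] [[282.17202911 203.17041056]
 [305.79475422 194.9578008 ]
 [303.7754569  226.99432267]]
```

View pics/w3.png

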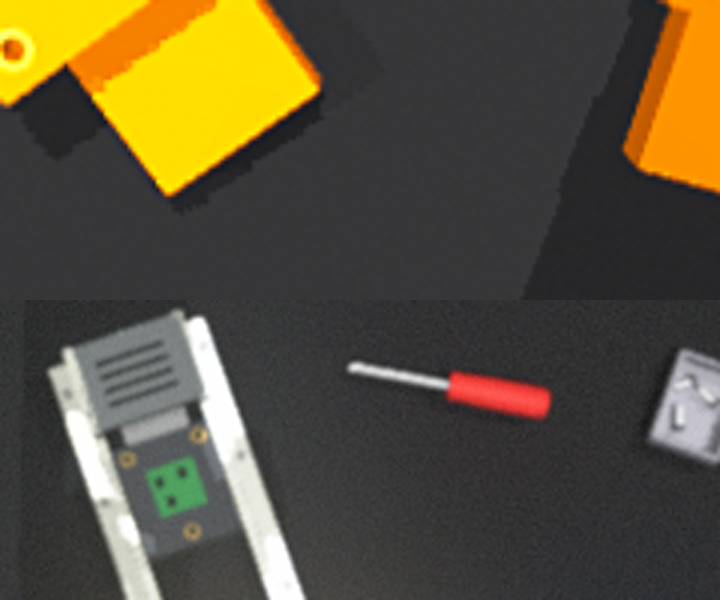

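The lower half is the top camera: block holes at (282.3,203.3), (306,195) and (304,227), matching the contact-based estimate to within 0.3 px. The wrist has to go forward rather than back, so I look from over the block.

```bash
python3 -m handwheel '[[-1,-0.06,0,0,0,0,0],[-1,-0.12,0,0,0,0,0],[-1,-0.17,0,0,0,0,0],[-1,-0.19,0,0,0,0,0],[-1,-0.19,0,0,0,0,0],[-1,-0.19,0,0,0,0,0]]'
cat >> h.py <<'E'
def blob(p,uv,kind,win=9):
    "sub-pixel hole centre near uv: brass rim (yellow excess) or dark hole"
    u,v=np.round(uv).astype(int);c=p['frame'][v-win:v+win+1,u-win:u+win+1].astype(float)
    q=np.clip((c[...,0]+c[...,1])/2-c[...,2]-25,0,None) if kind=='brass' else np.clip(c[...,2].max()*.45-c[...,2],0,None)
    yy,xx=np.mgrid[-win:win+1,-win:win+1];W=q.sum();return np.array([u+(q*xx).sum()/W,v+(q*yy).sum()/W]),W
E
python3 - <<'E'
from h import *
s=robot.read_state();w=robot.read_camera('wrist')
Rc=np.array([[np.cos(.33),-np.sin(.33)],[np.sin(.33),np.cos(.33)]])
pr=proj(w,np.c_[HO@Rc.T+[.623,.105],[.05]*3],s);print(pr)
b=[blob(w,u,'brass')for u in pr];print(b)
P=[atz(w,x[0],.05,s) for x in b];print(P,fit2(P))
save(w,'w4.png')
E
```

```text
t: 11.72
tool_pos: [0.6031, 0.0981, 0.2672]
orientation: [0.515, -3.098, -0.0]
force: [-0.2, -0.6, 0.1]
opening: 0.0934
gripper_force: 0.0
[[352.79991256 261.82332125]
 [298.8830867  261.89685525]
 [325.80081853 197.92751709]]
[(array([353.46534514, 262.89315338]), np.float64(7113.0)), (array([299.59795003, 262.6938501 ]), np.float64(7805.0)), (array([326.56981758, 198.93548922]), np.float64(9045.0))]
[array([0.64893868, 0.14749257, 0.05      ]), array([0.66871069, 0.08873583, 0.05      ]), array([0.58877539, 0.09416421, 0.05      ])] (array([0.6237982 , 0.10616032]), np.float64(0.32777400011283125), array([0.11490316, 0.09862247, 0.08478755]))
```

View pics/w4.png

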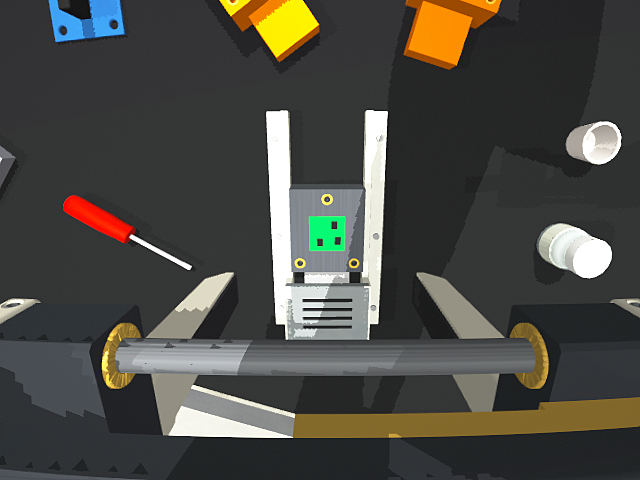

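The block holes are at (353.5,262.9), (299.6,262.7) and (326.6,198.9). The fit residual is 0.1 mm. Now the cover.

Run:
```python
from h import *
print(goal([.4604,-.2387,.24],.376+np.pi),robot.read_state()['q'])
```

```text
[ 2.437e-01 -2.725e-01  2.770e-02  0.000e+00 -1.000e-04 -1.500e-02] [ 7.71292000e-02  1.48121986e-01  1.40553426e+00 -7.53191762e-05
  1.58826579e+00 -1.82258584e+00]
```

```bash
python3 -m handwheel '[[-1,0.244,-0.272,0.028,0,0,-0.015],[-1,0.244,-0.272,0.028,0,0,-0.015],[-1,0.244,-0.272,0.028,0,0,-0.015],[-1,0.244,-0.272,0.028,0,0,-0.015],[-1,0.244,-0.272,0.028,0,0,-0.015],[-1,0.244,-0.272,0.028,0,0,-0.015],[-1,0.244,-0.272,0.028,0,0,-0.015],[-1,0.244,-0.272,0.028,0,0,-0.015],[-1,0.244,-0.272,0.028,0,0,-0.015],[-1,0.244,-0.272,0.028,0,0,-0.015]]'
python3 - <<'E'
from h import *
s=robot.read_state();w=robot.read_camera('wrist')
a=.376;Rc=np.array([[np.cos(a),-np.sin(a)],[np.sin(a),np.cos(a)]])
pr=proj(w,np.c_[HO@Rc.T+[.4604,-.2387],[.004]*3],s);print(pr)
b=[blob(w,u,'dark',8)for u in pr];print(b)
P=[atz(w,x[0],.004,s) for x in b];print(P,fit2(P))
save(w,'w5.png');t=robot.read_camera('top')
ht=proj(t,np.c_[HO@np.array([[.9467,-.3219],[.3219,.9467]]).T+[.6238,.1062],[.05]*3]);bb=[blob(t,u,'brass',4) for u in ht];print(ht,bb);Pt=[atz(t,x[0],.05) for x in bb];print('block top',fit2(Pt))
E
```

```text
t: 13.02
tool_pos: [0.461, -0.2371, 0.2398]
orientation: [-0.59, 3.085, -0.0]
force: [-0.2, -0.0, 0.1]
opening: 0.0931
gripper_force: 0.0
[[350.73994106 238.66505608]
 [298.39832619 238.58771418]
 [324.65144254 175.54465373]]
[(array([351.38628159, 239.37545126]), np.float64(1800.5)), (array([299.32608696, 239.48933297]), np.float64(1851.5)), (array([325.2545038 , 176.69394981]), np.float64(2400.75))]
[array([ 0.48395729, -0.19522675,  0.004     ]), array([ 0.50683534, -0.25253674,  0.004     ]), array([ 0.42693041, -0.25117987,  0.004     ])] (array([ 0.46111871, -0.23755053]), np.float64(0.37953971166324935), array([0.18347679, 0.16812855, 0.19526077]))
[[281.7119777  202.81958964]
 [305.34998876 194.66056722]
 [303.25558911 226.68664442]] [(array([282.20479585, 202.8139987 ]), np.float64(771.5)), (array([305.76171875, 194.79185268]), np.float64(896.0)), (array([303.60520487, 226.93078627]), np.float64(903.0))]
block top (array([0.62346285, 0.1052227 ]), np.float64(0.32286272386275994), array([0.18500808, 0.19567137, 0.22317863]))
```

View pics/w5.png

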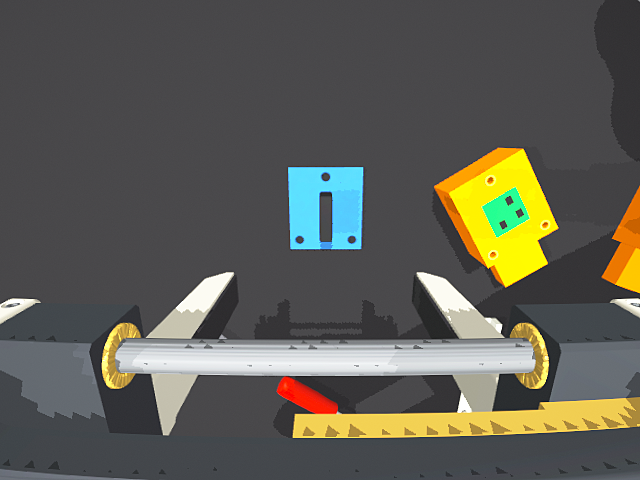

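The cover lies at the picture centre with holes at (351.4,239.4), (299.3,239.5) and (325.3,176.7), giving origin (0.4611,-0.2376) and yaw 0.3795. Now the grasp.

Run:
```python
from h import *
a=.3795
print(goal([.4611+.004*np.cos(a),-.2376+.004*np.sin(a),.024],a+np.pi))
```

```text
[-0.0041 -0.0003  0.2157 -0.      0.     -0.0006]
```

```bash
python3 -m handwheel '[[-1,-0.004,0,0.06,0,0,-0.001],[-1,-0.004,0,0.12,0,0,-0.001],[-1,-0.004,0,0.17,0,0,-0.001],[-1,-0.004,0,0.2,0,0,-0.001],[-1,-0.004,0,0.216,0,0,-0.001],[-1,-0.004,0,0.216,0,0,-0.001],[-1,-0.004,0,0.216,0,0,-0.001],[0,-0.004,0,0.216,0,0,-0.001],[1,-0.004,0,0.216,0,0,-0.001],[1,-0.004,0,0.216,0,0,-0.001],[1,-0.004,0,0.216,0,0,-0.001],[1,-0.004,0,0.216,0,0,-0.001],[1,-0.004,0,0.216,0,0,-0.001],[1,-0.004,0,0.216,0,0,-0.001],[1,-0.004,0,0.216,0,0,-0.001]]' 40
```

```text
t: 15.0
tool_pos: [0.4641, -0.2367, 0.0236]
orientation: [0.592, -3.085, -0.0]
force: [0.5, 1.2, 0.4]
opening: 0.0178
gripper_force: 0.0
```

```bash
python3 -m handwheel '[[1,0,0,0,0,0,0],[1,0,0,0,0,0,0],[1,0,0,0,0,0,0]]'
```

```text
t: 15.38
tool_pos: [0.4641, -0.2366, 0.0236]
orientation: [0.592, -3.085, -0.0]
force: [-1.7, -0.0, 0.4]
opening: 0.0139
gripper_force: 40.0
```

```bash
python3 -m handwheel '[[1,0,0,-0.02,0,0,0],[1,0,0,-0.06,0,0,0],[1,0,0,-0.12,0,0,0],[1,0,0,-0.17,0,0,0],[1,0,0,-0.17,0,0,0],[1,0,0,-0.17,0,0,0]]'
python3 - <<'E'
from h import *
s=robot.read_state();w=robot.read_camera('wrist');save(w,'w6.png');print(s['tool_pos'],s['orientation'])
a=.3795;Rc=np.array([[np.cos(a),-np.sin(a)],[np.sin(a),np.cos(a)]])
X=np.c_[HO@Rc.T+[.4611,-.2376],[.004+.17]*3];print(proj(w,X,s))
E
```

```text
t: 16.12
tool_pos: [0.4637, -0.2365, 0.1927]
orientation: [0.592, -3.085, -0.001]
force: [-0.2, 0.2, -1.3]
opening: 0.0139
gripper_force: 40.0
[ 0.46373985 -0.23649554  0.19269271] [ 5.91869718e-01 -3.08461437e+00 -9.80254259e-04]
[[380.55482898 340.53342734]
 [272.42811944 340.6753599 ]
 [326.56238346 213.88268303]]
```

View pics/w6.png

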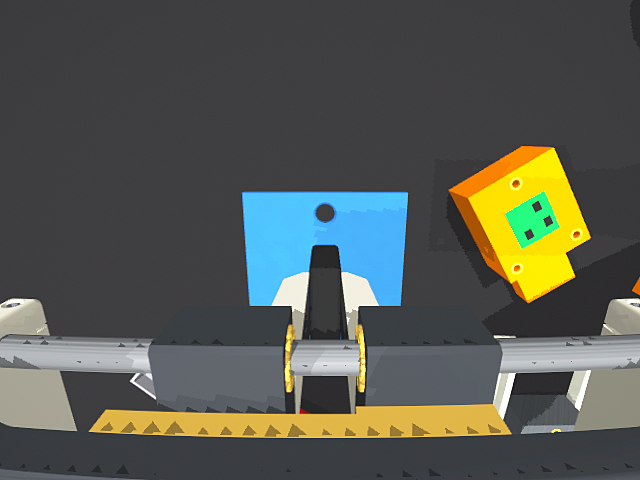

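The cover is held with hole 2 at (325,213) and its front corners at (243,192) and (408,192), so it sits square in the grip. I work out its in-hand pose and the goal.

```bash
cat > inhand.py <<'E'
from h import *
from scipy.optimize import least_squares
def feats(w):
    f=w['frame'].astype(int);m=((f[...,2]-f[...,0])>60).astype(np.uint8);m[300:]=0
    L=[];Rr=[];
    for v in range(205,262):
        x=np.flatnonzero(m[v]);L.append((x[0]-.5,v));Rr.append((x[-1]+.5,v))
    F=[(u,np.flatnonzero(m[:,u])[0]-.5) for u in range(255,397)]
    ln=lambda q:np.cross([*(l:=cv2.fitLine(np.array(q,np.float32),cv2.DIST_HUBER,0,.01,.01).ravel())[2:],1],[*(l[2:]+l[:2]),1])
    a,b,c=ln(L),ln(Rr),ln(F);X=np.cross(a,c);Y=np.cross(b,c)
    return np.array([blob(w,(325,213),'dark',14)[0],X[:2]/X[2],Y[:2]/Y[2]])
def inhand(w,z=.0236):
    "cover origin x,y,yaw in tool axes (tool x opposite cover x); plate level, underside z below TCP"
    p=feats(w);T=np.array([[-37,0,4],[-48,-42,4],[-48,42,4]])/1000
    C=np.linalg.inv(np.array(w['T_tool_cam']))
    def pj(q):
        c,s_=np.cos(q[2]),np.sin(q[2])
        # cover axes in tool: x->(-c,-s), y->(-s.. ) with z flipped
        X=np.c_[q[0]-c*T[:,0]-s_*T[:,1],q[1]-s_*T[:,0]+c*T[:,1],z-T[:,2]]
        X=X@C[:3,:3].T+C[:3,3];x=X[:,:2]/X[:,2:];x=x*(1+w['k1']*(x**2).sum(1,keepdims=True));return x*[w['fx'],w['fy']]+[w['cx'],w['cy']]
    r=least_squares(lambda q:(pj(q)-p).ravel(),[0,0,0]);return r.x,p,(pj(r.x)-p).round(2)
E
python3 - <<'E'
from inhand import *
w=robot.read_camera('wrist');q,p,e=inhand(w);print(q,p,e)
t=robot.read_camera('top')
ob,ab=np.array([.6238,.1062]),.3278
# height check of hole 2
s2=np.load('s2.npy');s2=dict(tool_pos=s2[:3],orientation=s2[3:])
s4=dict(tool_pos=np.array([.6031,.0981,.2672]),orientation=np.array([.515,-3.098,0]))
print('hole2',tri([ray(w,(326.4,294),s2),ray(w,(326.57,198.94),s4)]),tri([ray(w,(326.57,198.94),s4),ray(t,(303.6,226.93))]))
# tool yaw so that cover yaw = ab ; tool x yaw = ab+pi - (rotation)
tx_yaw=ab+np.pi+q[2]; 
c,s_=np.cos(tx_yaw),np.sin(tx_yaw);Rt=np.array([[c,s_],[s_,-c]])
print('check cover yaw', (Rt@[-np.cos(q[2]),-np.sin(q[2])]), np.cos(ab),np.sin(ab))
pos=ob-Rt@q[:2];print(pos,tx_yaw); 
print('above',goal(np.r_[pos,.16],tx_yaw),'final',goal(np.r_[pos,.0836],tx_yaw))
E
```

```text
[0.00622127 0.04942832 0.00199781] [[324.78678379 212.44681573]
 [241.098827   190.17764806]
 [711.81738661 194.87535205]] [[  98.37   -5.31]
 [ 100.6    -4.85]
 [-205.97   -8.49]]
hole2 [0.58822811 0.09414973 0.05285573] [0.58394361 0.09224353 0.08147598]
check cover yaw [0.94675295 0.32196095] 0.9467529481942395 0.32196095273420283
[0.64569344 0.06145025] 3.4713904658543813
above [-0.2799  0.2086  0.0313  0.001  -0.0008  0.0157] final [-0.2801  0.2083  0.1077  0.001  -0.0008  0.0157]
```

```bash
sed -i 's/m\[300:\]=0/m[300:]=0;m[:,430:]=0/' inhand.py
python3 - <<'E'
from inhand import *
w=robot.read_camera('wrist');q,p,e=inhand(w);print(q,p,e)
ob,ab=np.array([.6238,.1062]),.3278
tx_yaw=ab+np.pi+q[2]; 
c,s_=np.cos(tx_yaw),np.sin(tx_yaw);Rt=np.array([[c,s_],[s_,-c]])
pos=ob-Rt@q[:2];print(pos,tx_yaw); 
print('above',goal(np.r_[pos,.16],tx_yaw),'final',goal(np.r_[pos,.0836],tx_yaw))
E
```

```text
[ 0.00345785 -0.00152126  0.00980666] [[324.78703667 212.45577592]
 [241.07395224 190.32548338]
 [407.78364275 191.9153994 ]] [[-0.34 -0.09]
 [ 0.58  0.05]
 [-0.24 -0.02]]
[0.62655877 0.10878073] 3.479199311621914
above [-0.2796  0.2597  0.0317  0.0009 -0.0007  0.0132] final [-0.2797  0.2595  0.1081  0.0009 -0.0007  0.0132]
```

Run:
```python
from inhand import *
q=np.array([.0034,-.0007,0.001]);ob,ab=np.array([.6236,.1058]),.3275
y=ab+np.pi+q[2];c,s_=np.cos(y),np.sin(y);Rt=np.array([[c,s_],[s_,-c]]);pos=ob-Rt@q[:2]
print(pos,y,goal(np.r_[pos,.16],y))
```

```text
[0.62659236 0.10755949] 3.470092653589793 [-0.2791  0.2586  0.0317  0.0009 -0.0007  0.0161]
```

```bash
python3 -m handwheel '[[1,-0.03,0.028,0,0,0,0.003],[1,-0.07,0.065,0.01,0,0,0.007],[1,-0.11,0.102,0.01,0,0,0.01],[1,-0.15,0.139,0.02,0,0,0.013],[1,-0.19,0.176,0.02,0,0,0.016],[1,-0.23,0.213,0.03,0.001,-0.001,0.016],[1,-0.26,0.241,0.032,0.001,-0.001,0.016],[1,-0.275,0.255,0.032,0.001,-0.001,0.016],[1,-0.279,0.2585,0.032,0.001,-0.001,0.016],[1,-0.279,0.2585,0.032,0.001,-0.001,0.016],[1,-0.279,0.2585,0.032,0.001,-0.001,0.016]]'
python3 - <<'E'
from h import *
print(goal([.6266,.1076,.0836],3.4701))
E
```

```text
t: 17.7
tool_pos: [0.6275, 0.1053, 0.1618]
orientation: [-0.512, 3.096, -0.004]
force: [-0.4, 0.0, -0.9]
opening: 0.0139
gripper_force: 40.0
[ 0.0003  0.0027  0.0782 -0.0011  0.001  -0.0003]
```

```bash
python3 -m handwheel '[[1,0,0,0.02,0,0,0],[1,0,0,0.04,0,0,0],[1,0,0,0.055,0,0,0],[1,0,0,0.063,0,0,0],[1,0,0,0.063,0,0,0],[1,0,0,0.063,0,0,0]]'
python3 - <<'E'
from h import *
print(goal([.6266,.1076,.0836],3.4701))
E
```

```text
t: 18.45
tool_pos: [0.6284, 0.1067, 0.0994]
orientation: [-0.514, 3.094, -0.004]
force: [0.4, 0.1, -1.4]
opening: 0.0137
gripper_force: 40.0
[ 0.0015  0.0015  0.0158 -0.0011  0.0014  0.0002]
```

```bash
python3 -m handwheel '[[1,0.001,0.001,0.005,-0.001,0.001,0],[1,0.0015,0.0015,0.01,-0.001,0.0013,0],[1,0.0015,0.0015,0.0155,-0.001,0.0013,0],[1,0.0015,0.0015,0.0155,-0.001,0.0013,0],[1,0.0015,0.0015,0.0155,-0.001,0.0013,0]]'
python3 - <<'E'
from h import *
print(goal([.6266,.1076,.0836],3.4701))
w=robot.read_camera('wrist');f=w['frame']
sc=robot.read_camera('scene')['frame']
a=cv2.resize(f[170:270,220:430],(630,300),interpolation=2);b=cv2.resize(sc[240:340,250:410],(480,300),interpolation=2)
save(w,'w7.png',np.vstack([np.pad(a,((0,0),(0,10),(0,0))),np.pad(b,((0,0),(0,160),(0,0)))]))
E
```

```text
t: 19.08
tool_pos: [0.626, 0.1075, 0.0831]
orientation: [0.514, -3.098, 0.0]
force: [0.1, -0.3, -0.9]
opening: 0.0137
gripper_force: 40.0
[-0.0006 -0.0001 -0.0005  0.     -0.0003  0.0001]
```

View pics/w7.png

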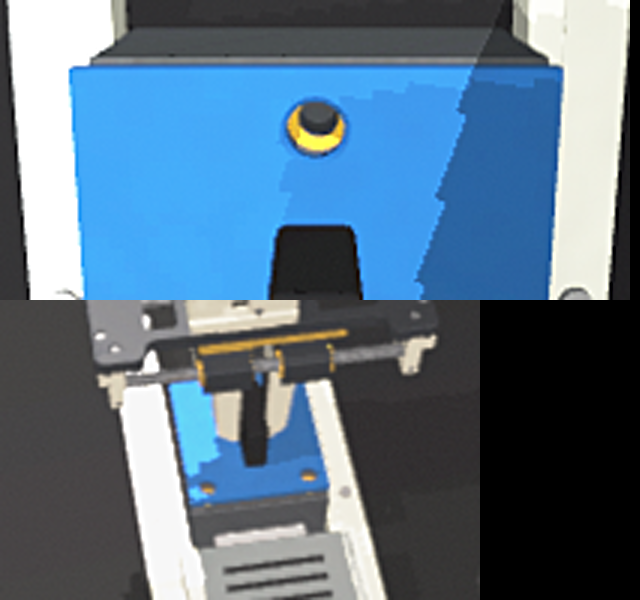

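Through cover hole 2 (crop (316,127)) the threaded hole shows at (319,118). In the scene view brass also shows through holes 0 and 1. Plate and block edges are parallel. Next I compute the remaining offset.

Run:
```python
from h import *
s=robot.read_state();w=robot.read_camera('wrist');f=w['frame'].astype(int)
c=f[195:230,305:346];B=(c[...,2]-c[...,0]>50)
n,lab,st,cen=cv2.connectedComponentsWithStats((~B).astype(np.uint8));i=1+np.argmax(st[1:,4]);hole=lab==i
ch=cen[i]+[305,195]
dk=hole&(c[...,0]<90)&(c.max(2)-c.min(2)<25);n,lab,st,cen=cv2.connectedComponentsWithStats(dk.astype(np.uint8));j=1+np.argmax(st[1:,4]);bh=cen[j]+[305,195]
yl=hole&(c[...,0]-c[...,2]>40);q=np.argwhere(yl)[:,::-1]+[305,195];print('cover hole',ch,st[1:],'block hole',bh,'brass',q.min(0),q.max(0),'hole rect',np.argwhere(hole)[:,::-1].min(0)+[305,195],np.argwhere(hole)[:,::-1].max(0)+[305,195])
zc=s['tool_pos'][2]-.0236
Pc=atz(w,ch,zc+.004,s);Pb=atz(w,bh,.05,s)
d=R.from_rotvec(s['orientation']).inv().apply(Pb-Pc)*1000;print('move cover by tool mm',d,zc)
Rc=lambda a:np.array([[np.cos(a),-np.sin(a)],[np.sin(a),np.cos(a)]])
# scene: predicted mouths
t=robot.read_camera('scene');g=t['frame'].astype(int)
for k in (0,1):
    a=.3275;ob=np.array([.6236,.1058]);X=HO[k]@Rc(a).T+ob
    u=proj(t,np.r_[X,zc+.004])[0];v=proj(t,np.r_[X,.05])[0]
    r=np.round(u).astype(int);cc=g[r[1]-6:r[1]+7,r[0]-6:r[0]+7];m=(cc[...,2]-cc[...,0])<30
    yb=np.clip(cc[...,0]-cc[...,2],0,None);yy,xx=np.mgrid[-6:7,-6:7]
    h=np.array([(m*xx).sum(),(m*yy).sum()])/m.sum()+r;b=np.array([(yb*xx).sum(),(yb*yy).sum()])/yb.sum()+r
    print(k,'pred',u,v,'hole',h,m.sum(),'brass',b)
```

```text
cover hole [324.73255814 212.12790698] [[15  9 13 10 96]
 [12 21  2  2  2]] block hole [325.5625 208.625 ] brass [316 206] [334 219] hole rect [316 204] [334 220]
move cover by tool mm [-0.85440213  0.45381829 13.75190529] 0.059752378139121945
0 pred [352.24333809 295.5869665 ] [351.70014849 299.71157748] hole [354.29411765 295.82352941] 17 brass [352.91147132 298.0723192 ]
1 pred [318.23682987 299.82531319] [318.06761368 303.93124226] hole [317.875  302.8125] 16 brass [318.91827957 302.69462366]
```

The block hole is partly clipped by the plate rim. Allowing for that, the along-guide error is ~0.1 mm and the lateral error ~0.5 mm. A small nudge, then I settle and check.

```bash
python3 -m handwheel '[[1,0,0.0005,0,0,0,0],[1,0,0.0005,0,0,0,0],[1,0,0.0005,0,0,0,0],[1,0,0.0005,0,0,0,0],[1,0,0.0005,0,0,0,0],[1,0,0.0005,0,0,0,0]]'
python3 - <<'E'
from h import *
w=robot.read_camera('wrist');sc=robot.read_camera('scene')
a=cv2.resize(w['frame'][190:240,285:365],(480,300),interpolation=2);b=cv2.resize(sc['frame'][270:320,300:380],(480,300),interpolation=2)
save(w,'w8.png',np.vstack([a,b]))
E
```

```text
t: 20.02
tool_pos: [0.6258, 0.108, 0.0831]
orientation: [0.514, -3.098, 0.0]
force: [-1.0, 0.4, -1.9]
opening: 0.0136
gripper_force: 40.0
```

View pics/w8.png

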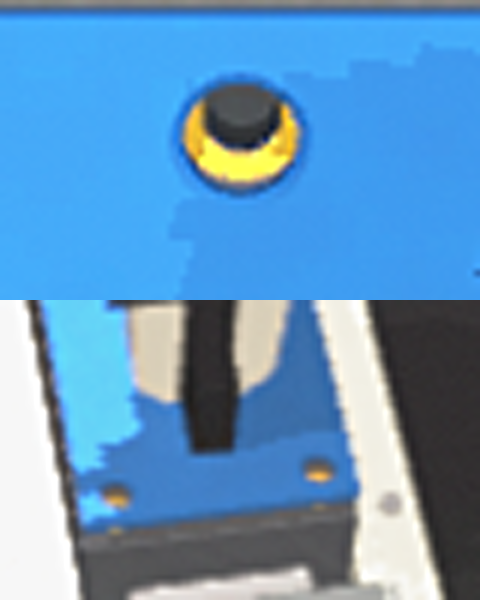

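Run:
```python
from h import *
s=robot.read_state();w=robot.read_camera('wrist');Rt=R.from_rotvec(s['orientation'])
zc=s['tool_pos'][2]-.0236
o=np.array([.0034+.037,-.0007]) # hole 2 in tool
def row(dx,z,dy=0): 
    X=s['tool_pos']+Rt.apply([o[0]+dx,o[1]+dy,0]);X[2]=z;return (proj(w,X,s)[0]-[285,190]+.5)*6
print('aligned, crop px: mouth top',row(.0045,zc+.004),'bottom mouth',row(-.0045,zc),'block hole bottom',row(-.003,.05),'top',row(.003,.05),'1mm',row(-.003,.05)-row(-.002,.05),'block centre',row(0,.05),'cover centre',row(0,zc+.004))
c=w['frame'][190:240,:].astype(int)[:,325];print(c[10:36].tolist())
```

```text
aligned, crop px: mouth top [245.38814125  85.40552547] bottom mouth [245.33224964 178.42589696] block hole bottom [245.16473957 139.7514278 ] top [245.15125692  75.43295425] 1mm [2.20228512e-03 1.06467478e+01] block centre [245.15807925 107.72364768] cover centre [245.39744188 137.39340885]
[[69, 170, 250], [70, 176, 255], [52, 128, 222], [42, 113, 195], [79, 82, 95], [81, 79, 80], [79, 81, 85], [78, 82, 84], [78, 81, 85], [80, 83, 87], [83, 86, 90], [55, 57, 58], [50, 53, 54], [44, 48, 52], [47, 57, 75], [209, 174, 112], [255, 255, 89], [255, 255, 87], [255, 255, 84], [255, 255, 104], [158, 138, 127], [79, 102, 136], [43, 102, 172], [61, 155, 244], [59, 153, 239], [61, 155, 239]]
```

The leftover error is about 0.4 mm toward the hood, with nothing lateral. One last nudge, a settle, and then I hand in.

```bash
python3 -m handwheel '[[1,-0.0005,0,0,0,0,0],[1,-0.0005,0,0,0,0,0],[1,-0.0005,0,0,0,0,0],[1,-0.0005,0,0,0,0,0],[1,-0.0005,0,0,0,0,0],[1,-0.0005,0,0,0,0,0],[1,-0.0005,0,0,0,0,0],[1,-0.0005,0,0,0,0,0]]' && python3 -c "
from plant import robot
print(robot.close_job())"
```

```text
t: 21.18
tool_pos: [0.6264, 0.1081, 0.0832]
orientation: [0.514, -3.098, 0.0]
force: [-0.5, 1.0, -1.0]
opening: 0.0141
gripper_force: 40.0
the job is handed in; nothing more can be done
None
```

The block is seated against the stop (force jumped from 2.5 to 33 N), and the cover is held level about 1 cm above it with its holes lined up to under a millimetre by my camera estimate; I handed the job in at 21 s, and no verdict came back.

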